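# Take a loaf board from its rack and lay it on the scale

## Task

The thin loaf board lies sunk in the rack's shallow channel, where its sides cannot be gripped: slide it along the channel out of the open mouth until about 40 mm of it juts out over the edge, still lying flat in the rack, then grip that jutting end across its width and lift the board clear. Lay it flat across the scale's weighing plate, centred and square, jutting out equally to the scale's left and right, and lower it there rather than letting it drop; do not let it fall to the table or shift the cookie box, the label roll or the ribbon spool.

Things in the scene. Friction and masses are not known exactly. Their poses are not given: they have to be found in the camera images.
- rack: fixed stainless board rack, 72 mm wide (x), 330 mm long (y), 60 mm high, yaw within 0.2 rad; origin under its centre on the table. Channel on top, floor 55 mm above the table, 54 mm wide, between side kerbs 9 mm wide that rise 5 mm above the floor; a like kerb closes the back end (inner face at y = +156 mm). Foot flanges on the table reach 53 mm from the middle.
- rack_mouth (a point): middle of the edge of the channel's open mouth (the rack's -y end, no kerb), at the height of the channel floor; axes as the rack's: -y points out of the mouth. The space under and before it is free: the rack's side walls and feet begin 45 mm behind the edge.
- board_center (a point): centre of the loaf board, half-way up: loose pale plywood strip, 50 mm (x) by 220 mm (y) by 4 mm, about 60 g. Starts in the channel, axes as the rack's, 2 mm play each side, 1 mm below the kerbs' tops, front end 20 to 40 mm inside the mouth; behind it 61 to 81 mm of channel are empty, room to push its rear end. Tips off when about half juts out.
- board_front (a point): middle of the board's front end (the end toward the mouth), half-way up, 110 mm along -y from its centre
- scale: fixed low kitchen scale, 198 mm (its x) by 158 mm (its y, left and right), housing top 24 mm above the table, display at its -x end; origin under its centre on the table. The yaw varies by up to 0.25 rad.
- scale_pan (a point): centre of the top of the scale's rigid weighing plate, 29 mm above the table, 26 mm along +x from the scale's origin; plate 132 mm (x) by 138 mm (y), axes as the scale's. The board is to lie over this point, length along the scale's y, either way round; its ends then jut 31 mm past the housing.
- gift_box: bystander: loose clear square box of cookies, 74x74x129 mm, beyond the scale; origin under its centre
- roll: bystander: loose label roll lying flat, 79 mm across, 36 mm high, beyond the rack; origin under its centre
- spool: bystander: loose flat ribbon spool, 69 mm across, 15 mm high, to the right of the scale; origin under its centre

How it is judged:
By the outcome, as a careful person would: the job done as asked, in the order asked, and still so for the second after the job is handed in, with the robot touching nothing.
It also fails if it takes over 54 s, if anything falls off the work surface, if the arm or the gripper's body presses on something with over 40 N, if the wrist force passes 120 N, or if a joint passes its speed limit or range.

## Robot

A 7-joint arm with a two-finger parallel gripper is mounted at the origin on a cart in front of the work surface, level with it; the furniture and walls round the work are solid. World frame = base frame: x ahead of the robot, y to its left, z up, the work surface at z = 0. Lengths are in m, angles in rad, forces in N, time in s.
With the tool pointing down it reaches from about 0.425 to 1.025 m from the base axis. Payload 9.4 kg.
Tool frame: the origin (TCP) lies at the very end of the fingers, on their centre line; the grasp point (between the pads) lies 19 mm behind it; z points along the fingers, y is the line along which they close (so a half turn about z gives the same grasp; the last joint's range is limited). The gripper opens to 85 mm and grips with 20 to 120 N. Pads are 22 mm wide; open, the fingers measure 114 mm over their backs; the gripper's body (76 mm by 85 mm) begins 54 mm behind the grasp point. The pads swing forward as they close: fully open they stand 13 mm farther back than shut.
Start: joints at [1.087, 0.599, -0.003, 1.599, 0.002, 0.943, -0.08], TCP at [0.287, -0.666, 0.231] pointing down, gripper open.
Joint ranges: [-2.57, 2.57], [-0.35, 1.97], [-1.29, 1.29], [0.11, 2.56], [-1.05, 4.19], [0.11, 1.86], [-2.63, 2.63]. Speed limits (rad/s): [2.22, 2.22, 3.01, 3.01, 3.14, 3.14, 3.14].

## Interface

Orientations are given as a unit quaternion [x, y, z, w].
In Python, from workcell import telemetry, cams, job_done, spotter gives the robot as it stands.
- The arm moves only by the tool arm_command, never from a script. Its argument "deltas" is a list of rows, each an object of numbers: "x", "y", "z": the shift along the tool's x, y, z in cm; "rx", "ry", "rz": the turn, a rotation vector about the tool's x, y, z in degrees. In form: [{"x": .., "y": .., "z": .., "rx": .., "ry": .., "rz": ..}, ...]. A call has exactly 10 rows; each row shifts and turns the commanded pose from where the row before left it, along the tool's axes as they then stand; what a row does not reach is not made up. A row lasts 1/8 s, in which the tool goes at most 62.5 mm and 10.7 degrees, less where a joint would pass 70% of its speed; a pose out of reach is approached as far as the arm can. A call is refused whole if a number of a shift passes 6.25 or a number of a turn 10.7, either way. A call with a gripper value outside its range is refused whole. "fingers" is the finger opening in cm, from 0 to 8.54, set as the call begins (left out, the last holds). The fingers move at their own pace and stop on an object; "force" is the grip in N (left out, the last holds). Time passes only in rows, so rows that do not move let the fingers close, or fill a call up. It gives the time, the measured TCP pose, the force, the opening and the grip force at its end, in the units of the state.
- telemetry.get_obs(): the state, without advancing time (a new reading comes with each control period).
- cams.snapshot(name): name is "scene" or "top"; returns (picture, depth): 420x560x3 uint8, red, green, blue; 420x560 float32, m along the optical axis (not along the pixel's ray), 0 where there is no reading.
- cams.camera_model(name): a dict with "mtx" (3x3 intrinsics, pixels), "world_to_cam" (4x4, takes a point from world to camera coordinates). Camera axes: x right, y down, z forward; pixel columns grow to the right and rows downward; lengths in m; the calibration is good to about 2 mm. A picture is of the moment at which its call begins. camera_model takes no time and is no camera call.
- job_done(): hands the job in; it is judged then, once.
Trained networks look in the newest picture that a camera, given by its name, has taken for a name from the list of things; names that differ only in an ending like _2 or _b are one class to them, and where a whole thing is asked for, a point or a joint stands for the part that bears it (a point fixed in the world has none). Each returns a list of dicts, best first, with "p" (0 to 1); they miss things now and then, are a little off and sometimes report something else, mostly with a low value. They report only what shows in the picture. A call takes as long as a camera call.
- spotter.look_for(target, camera): "extent" ([left, top, right, bottom] as shares, 0 to 1, of the picture: columns of its width, rows of its height, round what is visible of it).
- spotter.pinpoint(target, camera): "xy" ([column, row] as shares, 0 to 1, of the picture: columns of its width, rows of its height: a listed point, or the origin of a listed thing).
The state is a dict: "time_s": time; "joint_positions": joint angles; "qd": joint speeds; "joint_torque": joint torques, N m; "tcp_pos": TCP position; "ee_rot": TCP orientation; "contact_force": force on the tool from outside, world axes, zero at the start; "wrist_torque": the same for the moment, N m; "width": opening from 0.0 (shut) to 1.0 (fully open); "finger_force": force on a finger pad.
Only numpy, scipy, OpenCV 4.12 (cv2) and the standard library are available. Lean on these libraries where they do the work, as an engineer would, in place of code of your own. Each camera call takes 0.05 s, during which the arm holds its last target. There are 200 camera calls.

## Working session

There is one attempt and no reset: what is moved stays moved. The work goes in short steps, Python scripts to look and compute and a tool call to move; the robot and the scene stay as the last step left them, time stands still between calls to the robot, and variables do not carry over. Pictures are saved under pics/ and viewed, at most 10 in all, crops included, and the job is handed in when it is done.

Besides the shell and the picture viewer there is one more tool, called after "Emit:" as a command line: name --argument value ..., lists and objects as JSON in quotes. arm_command: Moves the arm, as the interface text tells. Its arguments: {"type":"object","properties":{"deltas":{"type":"array","items":{"type":"object","properties":{"x":{"type":"number"},"y":{"type":"number"},"z":{"type":"number"},"rx":{"type":"number"},"ry":{"type":"number"},"rz":{"type":"number"}}}},"fingers":{"type":"number"},"force":{"type":"number"}},"required":["deltas"]}

```bash
mkdir -p pics; cat > h.py <<'E'
import numpy as np, cv2
from workcell import telemetry, cams, job_done, spotter
def snap(n,f=None):
    im,d=cams.snapshot(n)
    if f: cv2.imwrite('pics/'+f,im[:,:,::-1])
    return im,d
def ray(n,u,v,z):
    "pixel -> world at plane height z"
    m=cams.camera_model(n);K=np.array(m['mtx']);T=np.array(m['world_to_cam'])
    R,t=T[:3,:3],T[:3,3];c=-R.T@t;d=R.T@np.linalg.inv(K)@np.array([u,v,1.])
    return c+d*(z-c[2])/d[2]
def pts(n,d):
    m=cams.camera_model(n);K=np.array(m['mtx']);T=np.array(m['world_to_cam'])
    v,u=np.mgrid[:d.shape[0],:d.shape[1]]
    P=np.stack([(u-K[0,2])/K[0,0]*d,(v-K[1,2])/K[1,1]*d,d],-1)
    return (P-T[:3,3])@T[:3,:3]
def st():
    o=telemetry.get_obs();print({k:np.round(o[k],3).tolist() for k in('time_s','joint_positions','tcp_pos','ee_rot','contact_force','width','finger_force')})
    return o
E
python3 - <<'E'
from h import *
st()
Z=dict(rack=0,rack_mouth=.055,board_center=.057,board_front=.057,scale=0,scale_pan=.029,gift_box=0,roll=0,spool=0)
for c in('top','scene'):
    im,d=snap(c,c+'0.png');h,w=d.shape
    for n,z in Z.items():
        r=spotter.pinpoint(n,c)[:1]
        for q in r:
            u,v=q['xy'][0]*w,q['xy'][1]*h
            print(c,n,round(q['p'],2),round(u),round(v),ray(c,u,v,z).round(3))
E
```

```text
{'time_s': 0.0, 'joint_positions': [1.087, 0.6, -0.002, 1.6, 0.002, 0.943, -0.08], 'tcp_pos': [0.287, -0.665, 0.23], 'ee_rot': [0.979, 0.202, -0.0, -0.001], 'contact_force': [0.313, -0.502, 0.987], 'width': 1.0, 'finger_force': 0.0}
top rack 0.8 190 227 [0.503 0.193 0.   ]
top rack_mouth 0.96 242 221 [0.516 0.022 0.055]
top board_front 0.71 227 223 [0.508 0.068 0.057]
top scale_pan 0.75 313 223 [ 0.512 -0.194  0.029]
top gift_box 0.84 335 143 [ 0.774 -0.268  0.   ]
top roll 0.83 160 163 [0.707 0.294 0.   ]
top spool 0.83 401 254 [ 0.42  -0.465  0.   ]
scene rack 0.68 203 220 [0.526 0.194 0.   ]
scene rack_mouth 0.71 240 217 [0.523 0.036 0.055]
scene board_center 0.6 202 210 [0.503 0.174 0.057]
scene board_front 0.9 229 219 [0.498 0.06  0.057]
scene scale 0.84 302 255 [ 0.495 -0.201  0.   ]
scene scale_pan 0.71 305 244 [ 0.514 -0.202  0.029]
scene gift_box 0.96 360 222 [ 0.751 -0.284  0.   ]
scene roll 0.7 215 191 [0.714 0.279 0.   ]
scene spool 0.64 373 301 [ 0.393 -0.468  0.   ]
```

View pics/top0.png

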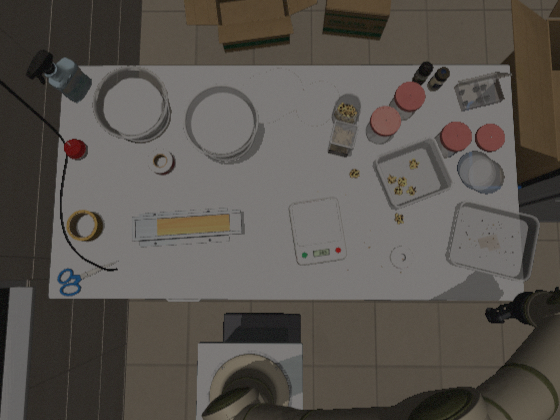

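View pics/scene0.png

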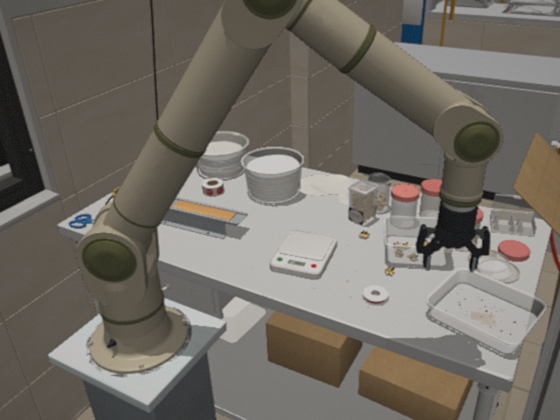

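The top view shows the board (pale orange) spanning cols 157–231 near row 225, the rack mouth at (242, 221), and the scale centred near (318, 231) with its display toward the robot. I'll refine these with colour and depth.

```bash
python3 - <<'E'
from h import *
T=np.array(cams.camera_model('top')['world_to_cam']);print('cam pos',(-T[:3,:3].T@T[:3,3]).round(3))
for c in('top','scene'):
    im,d=snap(c)
    hsv=cv2.cvtColor(im,cv2.COLOR_RGB2HSV)
    P=pts(c,d)
    m=(hsv[...,1]>70)&(hsv[...,0]>8)&(hsv[...,0]<30)&(hsv[...,2]>110)
    box=np.zeros_like(m);box[(slice(205,245),slice(145,240)) if c=='top' else (slice(190,235),slice(160,245))]=1
    v,u=np.nonzero(m&box)
    W=np.array([ray(c,a,b,.059)[:2] for a,b in zip(u,v)],np.float32)
    r=cv2.minAreaRect(W);mu=W.mean(0);w,V=np.linalg.eigh(np.cov(W.T))
    print(c,'board',len(u),r,mu,'yaw',np.degrees(np.arctan2(-V[0,1],V[1,1])),np.sqrt(12*w),'z',np.median(P[v,u,2]))
    # rack and scale by height
    for nm,(x0,x1,y0,y1),(z0,z1) in(('rack',(.4,.62,-.02,.4),(.045,.07)),('scale',(.38,.66,-.34,-.08),(.018,.04)),('plate',(.38,.66,-.34,-.08),(.0265,.04))):
        k=(P[...,0]>x0)&(P[...,0]<x1)&(P[...,1]>y0)&(P[...,1]<y1)&(P[...,2]>z0)&(P[...,2]<z1)&(d>0)
        q=P[k][:,:2].astype(np.float32)
        if len(q)<20: print(nm,len(q));continue
        w,V=np.linalg.eigh(np.cov(q.T))
        print(c,nm,len(q),cv2.minAreaRect(q),q.mean(0),'yaw',np.degrees(np.arctan2(-V[0,1],V[1,1])),np.sqrt(12*w),'z',np.median(P[k][:,2]))
im,d=snap('top')
cv2.imwrite('pics/crop0.png',cv2.resize(im[180:280,120:360,::-1],None,fx=3.3,fy=3.3,interpolation=cv2.INTER_CUBIC))
E
```

```text
cam pos [ 0.371 -0.107  1.479]
top board 1129 ((0.5038454532623291, 0.171189546585083), (0.04782317578792572, 0.21842508018016815), 4.013812065124512) [0.5037748  0.17161174] yaw 4.006662307050947 [0.04723088 0.219968  ] z 0.0583810881502286
top rack 2604 ((0.5014600157737732, 0.19212126731872559), (0.07306806743144989, 0.330932080745697), 4.000288009643555) [0.5008978  0.19191399] yaw 4.014494387637655 [0.0724365  0.33143856] z 0.05755652380006843
top scale 3117 ((0.48857760429382324, -0.20661243796348572), (0.1959724873304367, 0.15659992396831512), 8.598865509033203) [ 0.4879556  -0.20667145] yaw 99.21354850227424 [0.1532289  0.19175464] z 0.026429063996147858
top plate 1526 ((0.48877349495887756, -0.20650872588157654), (0.19264717400074005, 0.15056340396404266), 8.241735458374023) [ 0.5030945  -0.20456907] yaw 95.84879007797085 [0.14100638 0.16199157] z 0.029142431653252886
scene board 522 ((0.505688488483429, 0.16931822896003723), (0.050132084637880325, 0.2189875990152359), 4.055452346801758) [0.5055481  0.16646895] yaw 3.970234841300023 [0.05051208 0.22027538] z 0.058391965805951615
scene rack 1127 ((0.5050932168960571, 0.16117417812347412), (0.08272849768400192, 0.278834730386734), 3.5869758129119873) [0.502742  0.1516509] yaw 4.147971036464015 [0.08182392 0.26706916] z 0.05762485168711269
scene scale 1996 ((0.48755156993865967, -0.21098530292510986), (0.1997179239988327, 0.15703284740447998), 9.327766418457031) [ 0.48121253 -0.21559495] yaw 97.11386831627514 [0.1530394  0.19150826] z 0.026507522453646456
scene plate 1000 ((0.48987287282943726, -0.21348224580287933), (0.1903088241815567, 0.1470540165901184), 7.860342979431152) [ 0.50683165 -0.20852928] yaw 93.89838967745175 [0.13890985 0.15792005] z 0.028795167321014684
```

View pics/crop0.png

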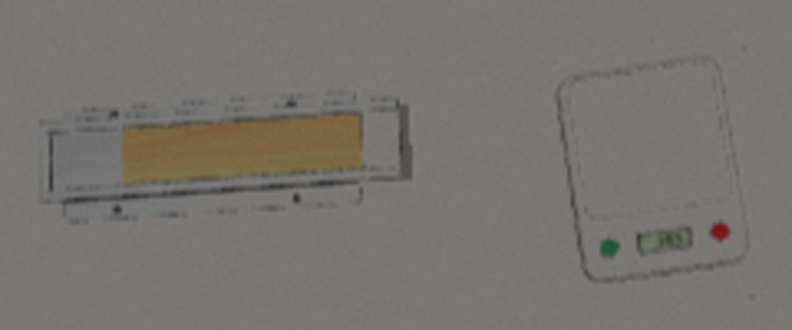

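The measurements agree with each other:

| Item | Measured |
|---|---|
| Rack | centre (0.5015, 0.192), yaw 4.0°, size 73×331 mm |
| Board | 34 mm inside the mouth, 67 mm free behind it |
| Scale | centre (0.4886, −0.2066), yaw ≈ 8.8° |
| Pan | ≈ (0.514, −0.203) |

First I turn the tool so its y lies along the rack's x, shut the fingers, and head for the gap behind the board.

Emit:
arm_command --deltas '[{"rz": -10.1,"y": 2},{"rz": -10.1,"y": 2},{"rz": -10.1,"y": 2},{"rz": -10.1,"y": 2},{"rz": -10.1,"y": 2},{"rz": -10.1,"y": 2},{"rz": -10.1,"y": 2},{"x": 6},{"x": 6},{"x": 6}]' --fingers 0 --force 80

```text
$.deltas[0]: bad value
```

```bash
cat >> h.py <<'E'
def go(x,y,z,hd):
    "remaining move in tool axes (cm), heading of tool x in deg"
    from scipy.spatial.transform import Rotation as Ro
    o=telemetry.get_obs();R=Ro.from_quat(o['ee_rot']);p=np.array(o['tcp_pos'])
    h=np.radians(hd);G=np.array([[np.cos(h),np.sin(h),0],[np.sin(h),-np.cos(h),0],[0,0,-1]]).T
    print('t',round(o['time_s'],2),'p',p.round(4),'q',np.round(o['joint_positions'],2),'F',np.round(o['contact_force'],1),'w',round(o['width'],3),'ff',round(o['finger_force'],1))
    print('shift cm',((R.inv().apply(np.array([x,y,z])-p))*100).round(2),'rot deg',np.degrees((R.inv()*Ro.from_matrix(G)).as_rotvec()).round(2))
def rk(x,y):
    c,s=np.cos(np.radians(4)),np.sin(np.radians(4))
    return .5015+c*x-s*y,.192+s*x+c*y
E
python3 -c "
from h import *
go(*rk(0,.122),.12,94)"
```

```text
t 1.15 p [ 0.2869 -0.6658  0.2313] q [ 1.09  0.6  -0.    1.6   0.    0.94 -0.08] F [ 0.2 -0.3 -0.2] w 1.001 ff 0.0
shift cm [ 57.69 -81.8   11.13] rot deg [ -0.     0.   -70.69]
```

Emit:
arm_command --deltas '[{"x": 0,"y": 2,"z": 0,"rx": 0,"ry": 0,"rz": -10.1},{"x": 0,"y": 2,"z": 0,"rx": 0,"ry": 0,"rz": -10.1},{"x": 0,"y": 2,"z": 0,"rx": 0,"ry": 0,"rz": -10.1},{"x": 0,"y": 2,"z": 0,"rx": 0,"ry": 0,"rz": -10.1},{"x": 0,"y": 2,"z": 0,"rx": 0,"ry": 0,"rz": -10.1},{"x": 0,"y": 2,"z": 0,"rx": 0,"ry": 0,"rz": -10.1},{"x": 0,"y": 2,"z": 0,"rx": 0,"ry": 0,"rz": -10.1},{"x": 6,"y": 0,"z": 0,"rx": 0,"ry": 0,"rz": 0},{"x": 6,"y": 0,"z": 0,"rx": 0,"ry": 0,"rz": 0},{"x": 6,"y": 0,"z": 0,"rx": 0,"ry": 0,"rz": 0}]' --fingers 0 --force 80

```text
time_s: 2.4
tcp_pos: [0.3799, -0.5624, 0.2311]
ee_rot: [0.682, 0.731, 0.0, 0.0]
contact_force: [0.9, -0.2, -0.5]
width: 0.002
finger_force: 0.0
```

```bash
python3 -c "
from h import *
go(*rk(0,.122),.12,94)"
```

```text
t 2.4 p [ 0.3799 -0.5624  0.2311] q [ 1.12  0.56 -0.35  1.7   0.23  0.92  0.75] F [ 0.9 -0.2 -0.5] w 0.002 ff 0.0
shift cm [86.61 17.39 11.12] rot deg [ 0.01 -0.   -0.  ]
```

Emit:
arm_command --deltas '[{"x": 5.5,"y": 2.5,"z": 0,"rx": 0,"ry": 0,"rz": 0},{"x": 5.5,"y": 2.5,"z": 0,"rx": 0,"ry": 0,"rz": 0},{"x": 5.5,"y": 2.5,"z": 0,"rx": 0,"ry": 0,"rz": 0},{"x": 5.5,"y": 2.5,"z": 0,"rx": 0,"ry": 0,"rz": 0},{"x": 6,"y": 1.5,"z": 0,"rx": 0,"ry": 0,"rz": 0},{"x": 6,"y": 1.5,"z": 0,"rx": 0,"ry": 0,"rz": 0},{"x": 6,"y": 1,"z": 0,"rx": 0,"ry": 0,"rz": 0},{"x": 6,"y": 1,"z": 0,"rx": 0,"ry": 0,"rz": 0},{"x": 6,"y": 1,"z": 0,"rx": 0,"ry": 0,"rz": 0},{"x": 6,"y": 1,"z": 0,"rx": 0,"ry": 0,"rz": 0}]'

```text
time_s: 3.65
tcp_pos: [0.5093, 0.028, 0.2316]
ee_rot: [0.682, 0.731, 0.0, 0.0]
contact_force: [1.6, 0.1, 0.4]
width: 0.001
finger_force: 0.0
```

```bash
python3 -c "
from h import *
go(*rk(0,.122),.09,94)"
```

```text
t 3.65 p [0.5093 0.028  0.2316] q [ 0.16  0.37 -0.44  2.07  0.23  0.75 -0.35] F [1.6 0.1 0.4] w 0.001 ff 0.0
shift cm [28.62  0.35 14.15] rot deg [ 0.05  0.01 -0.02]
```

Emit:
arm_command --deltas '[{"x": 5.5,"y": 0,"z": 2,"rx": 0,"ry": 0,"rz": 0},{"x": 5.5,"y": 0,"z": 2,"rx": 0,"ry": 0,"rz": 0},{"x": 5.5,"y": 0,"z": 2,"rx": 0,"ry": 0,"rz": 0},{"x": 5.5,"y": 0,"z": 2,"rx": 0,"ry": 0,"rz": 0},{"x": 4,"y": 0,"z": 2,"rx": 0,"ry": 0,"rz": 0},{"x": 0.5,"y": 0,"z": 2,"rx": 0,"ry": 0,"rz": 0},{"x": 0,"y": 0,"z": 2,"rx": 0,"ry": 0,"rz": 0},{"x": 0,"y": 0,"z": 0,"rx": 0,"ry": 0,"rz": 0},{"x": 0,"y": 0,"z": 0,"rx": 0,"ry": 0,"rz": 0},{"x": 0,"y": 0,"z": 0,"rx": 0,"ry": 0,"rz": 0}]'

```text
time_s: 4.9
tcp_pos: [0.4912, 0.2906, 0.0922]
ee_rot: [0.682, 0.731, 0.001, 0.0]
contact_force: [0.8, 0.7, -0.5]
width: 0.0
finger_force: 0.0
```

```bash
python3 -c "
from h import *
go(*rk(0,.122),.0565,94)
im,d=snap('scene');im2,_=snap('top')
f=lambda a:cv2.resize(a[:,:,::-1],(540,280),interpolation=cv2.INTER_CUBIC)
cv2.imwrite('pics/a1.png',np.vstack([f(im[150:290,120:390]),f(im2[160:300,90:360])]))
"
```

```text
t 4.9 p [0.4912 0.2906 0.0922] q [-0.41  0.63 -0.32  2.06  0.38  0.52 -0.95] F [ 0.8  0.7 -0.5] w 0.0 ff 0.0
shift cm [2.29 0.34 3.57] rot deg [ 0.07 -0.04 -0.02]
```

View pics/a1.png

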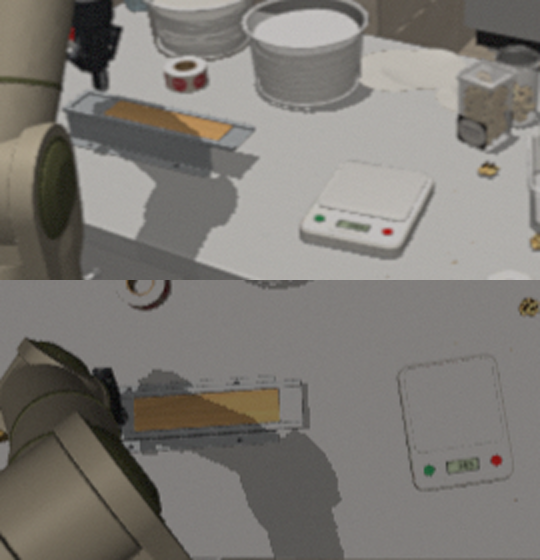

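The board is undisturbed and the closed fingers sit above the rear of the channel. I correct the position and descend into the gap.

Emit:
arm_command --deltas '[{"x": 1.2,"y": 0.2,"z": 0,"rx": 0,"ry": 0,"rz": 0},{"x": 1.1,"y": 0.14,"z": 0,"rx": 0,"ry": 0,"rz": 0},{"x": 0,"y": 0,"z": 0,"rx": 0,"ry": 0,"rz": 0},{"x": 0,"y": 0,"z": 1,"rx": 0,"ry": 0,"rz": 0},{"x": 0,"y": 0,"z": 1,"rx": 0,"ry": 0,"rz": 0},{"x": 0,"y": 0,"z": 0.8,"rx": 0,"ry": 0,"rz": 0},{"x": 0,"y": 0,"z": 0.4,"rx": 0,"ry": 0,"rz": 0},{"x": 0,"y": 0,"z": 0.3,"rx": 0,"ry": 0,"rz": 0},{"x": 0,"y": 0,"z": 0,"rx": 0,"ry": 0,"rz": 0},{"x": 0,"y": 0,"z": 0,"rx": 0,"ry": 0,"rz": 0}]'

```text
time_s: 6.25
tcp_pos: [0.4925, 0.3138, 0.0564]
ee_rot: [0.682, 0.731, 0.0, 0.0]
contact_force: [1.3, -0.3, 0.3]
width: 0.0
finger_force: 0.0
```

```bash
python3 -c "
from h import *
go(*rk(0,.024),.0565,94)
print(telemetry.get_obs()['wrist_torque'])
im,d=snap('scene')
cv2.imwrite('pics/a2.png',cv2.resize(im[160:260,130:270,::-1],None,fx=4,fy=4,interpolation=cv2.INTER_CUBIC))
"
```

```text
t 6.25 p [0.4925 0.3138 0.0564] q [-0.47  0.69 -0.28  2.04  0.41  0.46 -1.  ] F [ 1.3 -0.3  0.3] w 0.0 ff 0.0
shift cm [-9.81  0.05 -0.01] rot deg [ 0.01 -0.01  0.01]
[0.00906088 0.02688658 0.03729201]
```

View pics/a2.png

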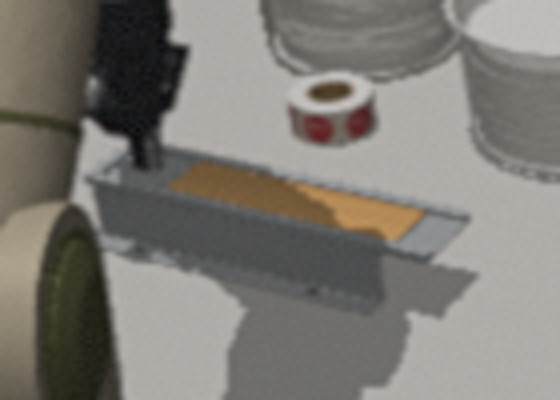

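The fingers are in the channel behind the board with no contact force. I push in two stages and measure in between.

Emit:
arm_command --deltas '[{"x": -0.8,"y": 0,"z": 0,"rx": 0,"ry": 0,"rz": 0},{"x": -0.8,"y": 0,"z": 0,"rx": 0,"ry": 0,"rz": 0},{"x": -0.8,"y": 0,"z": 0,"rx": 0,"ry": 0,"rz": 0},{"x": -0.9,"y": 0,"z": 0,"rx": 0,"ry": 0,"rz": 0},{"x": -0.9,"y": 0,"z": 0,"rx": 0,"ry": 0,"rz": 0},{"x": -0.9,"y": 0,"z": 0,"rx": 0,"ry": 0,"rz": 0},{"x": -0.9,"y": 0,"z": 0,"rx": 0,"ry": 0,"rz": 0},{"x": -0.7,"y": 0,"z": 0,"rx": 0,"ry": 0,"rz": 0},{"x": -0.4,"y": 0,"z": 0,"rx": 0,"ry": 0,"rz": 0},{"x": -0.2,"y": 0,"z": 0,"rx": 0,"ry": 0,"rz": 0}]'

```text
time_s: 7.55
tcp_pos: [0.4975, 0.2408, 0.0563]
ee_rot: [0.682, 0.731, 0.0, -0.0]
contact_force: [0.7, 0.1, 1.2]
width: -0.003
finger_force: 0.4
```

```bash
cat >> h.py <<'E'
def board(z=.059,boxes={'top':(195,265,140,350),'scene':(190,260,160,290)},f=None):
    for c,(r0,r1,c0,c1) in boxes.items():
        im,d=snap(c,f and c+f);P=pts(c,d);hsv=cv2.cvtColor(im,cv2.COLOR_RGB2HSV)
        m=(hsv[...,1]>70)&(hsv[...,0]>8)&(hsv[...,0]<30)&(hsv[...,2]>40)
        b=np.zeros(m.shape,np.uint8);b[r0:r1,c0:c1]=m[r0:r1,c0:c1]
        n,L,S,_=cv2.connectedComponentsWithStats(b);k=1+S[1:,4].argmax();v,u=np.nonzero(L==k)
        W=np.array([ray(c,a,e,z)[:2] for a,e in zip(u,v)],np.float32)
        l=W-np.array([.5015,.192]);a=np.radians(4);l=l@np.array([[np.cos(a),-np.sin(a)],[np.sin(a),np.cos(a)]])
        print(c,len(u),'rect',np.round(cv2.minAreaRect(W)[0],4),np.round(cv2.minAreaRect(W)[1],3),round(cv2.minAreaRect(W)[2],1),'rack-y range',np.percentile(l[:,1],[.5,99.5]).round(4),'z',np.percentile(P[v,u,2],[5,50,95]).round(3))
E
python3 -c "
from h import *
go(*rk(0,.026),.0565,94)
board()"
```

```text
t 7.55 p [0.4975 0.2408 0.0563] q [-0.36  0.67 -0.28  2.11  0.44  0.42 -0.92] F [0.7 0.1 1.2] w -0.003 ff 0.4
shift cm [-2.29  0.05 -0.02] rot deg [ 0.   -0.01  0.01]
top 1207 rect [0.508 0.12 ] [0.051 0.219] 4.3 rack-y range [-0.1807  0.0363] z [0.053 0.058 0.063]
scene 546 rect [0.51   0.1177] [0.051 0.221] 4.1 rack-y range [-0.1853  0.0343] z [0.055 0.058 0.062]
```

Emit:
arm_command --deltas '[{"x": -0.3,"y": 0,"z": 0,"rx": 0,"ry": 0,"rz": 0},{"x": -0.5,"y": 0,"z": 0,"rx": 0,"ry": 0,"rz": 0},{"x": -0.5,"y": 0,"z": 0,"rx": 0,"ry": 0,"rz": 0},{"x": -0.4,"y": 0,"z": 0,"rx": 0,"ry": 0,"rz": 0},{"x": -0.3,"y": 0,"z": 0,"rx": 0,"ry": 0,"rz": 0},{"x": -0.2,"y": 0,"z": 0,"rx": 0,"ry": 0,"rz": 0},{"x": 0,"y": 0,"z": 0,"rx": 0,"ry": 0,"rz": 0},{"x": 0,"y": 0,"z": 0,"rx": 0,"ry": 0,"rz": 0},{"x": 0.3,"y": 0,"z": 0,"rx": 0,"ry": 0,"rz": 0},{"x": 0.7,"y": 0,"z": 0,"rx": 0,"ry": 0,"rz": 0}]'

```text
time_s: 8.9
tcp_pos: [0.4983, 0.2291, 0.0562]
ee_rot: [0.682, 0.731, -0.0, 0.0]
contact_force: [0.5, -0.2, 0.7]
width: 0.002
finger_force: 0.0
```

```bash
python3 -c "
from h import *
board()
go(*rk(0,-.191),.13,94)"
```

```text
top 1207 rect [0.5099 0.098 ] [0.051 0.22 ] 4.4 rack-y range [-0.2029  0.0145] z [0.053 0.058 0.064]
scene 556 rect [0.5111 0.096 ] [0.052 0.219] 4.1 rack-y range [-0.2058  0.0119] z [0.055 0.059 0.062]
t 9.0 p [0.4982 0.2303 0.0563] q [-0.34  0.66 -0.28  2.12  0.45  0.41 -0.91] F [-0.2  0.  -0.1] w 0.0 ff 0.0
shift cm [-22.94   0.03  -7.39] rot deg [ 0.02 -0.05  0.08]
```

The board's front end now juts about 39.5 mm out. I rise and move above it.

Emit:
arm_command --deltas '[{"x": 0,"y": 0,"z": -2.5,"rx": 0,"ry": 0,"rz": 0},{"x": 0,"y": 0,"z": -2.5,"rx": 0,"ry": 0,"rz": 0},{"x": -2,"y": 0,"z": -2.4,"rx": 0,"ry": 0,"rz": 0},{"x": -4,"y": 0,"z": 0,"rx": 0,"ry": 0,"rz": 0},{"x": -4,"y": 0,"z": 0,"rx": 0,"ry": 0,"rz": 0},{"x": -4,"y": 0,"z": 0,"rx": 0,"ry": 0,"rz": 0},{"x": -4,"y": 0,"z": 0,"rx": 0,"ry": 0,"rz": 0},{"x": -3,"y": 0,"z": 0,"rx": 0,"ry": 0,"rz": 0},{"x": -1.9,"y": 0,"z": 0,"rx": 0,"ry": 0,"rz": 0},{"x": 0,"y": 0,"z": 0,"rx": 0,"ry": 0,"rz": 0}]'

```text
time_s: 10.25
tcp_pos: [0.5143, -0.0009, 0.1302]
ee_rot: [0.683, 0.731, -0.0, 0.0]
contact_force: [-0.1, 0.7, -0.8]
width: 0.001
finger_force: 0.0
```

Emit:
arm_command --deltas '[{"x": 0,"y": 0,"z": 0,"rx": 0,"ry": 0,"rz": 0},{"x": 0,"y": 0,"z": 0,"rx": 0,"ry": 0,"rz": 0},{"x": 0,"y": 0,"z": 0,"rx": 0,"ry": 0,"rz": 0},{"x": 0,"y": 0,"z": 0,"rx": 0,"ry": 0,"rz": 0},{"x": 0,"y": 0,"z": 0,"rx": 0,"ry": 0,"rz": 0},{"x": 0,"y": 0,"z": 0,"rx": 0,"ry": 0,"rz": 0},{"x": 0,"y": 0,"z": 0,"rx": 0,"ry": 0,"rz": 0},{"x": 0,"y": 0,"z": 0,"rx": 0,"ry": 0,"rz": 0},{"x": 0,"y": 0,"z": 0,"rx": 0,"ry": 0,"rz": 0},{"x": 0,"y": 0,"z": 0,"rx": 0,"ry": 0,"rz": 0}]' --fingers 8.54

```text
time_s: 11.5
tcp_pos: [0.5143, 0.0005, 0.1303]
ee_rot: [0.682, 0.731, -0.0, -0.0]
contact_force: [0.7, -0.4, 0.8]
width: 1.003
finger_force: 0.0
```

```bash
python3 -c "
from h import *
board()
go(*rk(0,-.191),.037,94)
im,d=snap('scene')
cv2.imwrite('pics/a3.png',cv2.resize(im[140:270,160:330,::-1],None,fx=4,fy=4,interpolation=cv2.INTER_CUBIC))"
```

```text
top 621 rect [0.5079 0.1451] [0.058 0.125] 8.3 rack-y range [-0.1083  0.0146] z [0.053 0.058 0.066]
scene 545 rect [0.5116 0.0957] [0.051 0.218] 4.1 rack-y range [-0.2056  0.0118] z [0.055 0.059 0.062]
t 11.6 p [5.144e-01 5.000e-04 1.303e-01] q [ 0.18  0.53 -0.41  2.15  0.4   0.53 -0.46] F [-0.  -0.4 -0.9] w 1.003 ff 0.0
shift cm [0.09 0.05 9.33] rot deg [-0.    0.    0.01]
```

View pics/a3.png

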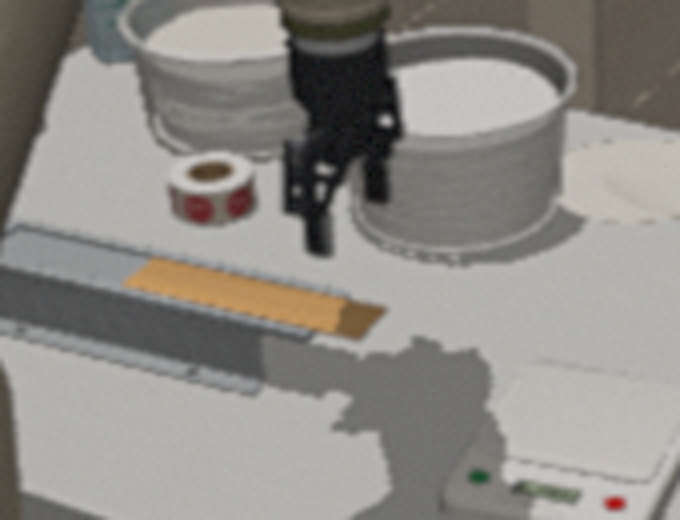

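The board is flat with its end jutting over the edge, and the open fingers straddle above it. I descend, then grip.

Emit:
arm_command --deltas '[{"x": 0,"y": 0,"z": 1.5,"rx": 0,"ry": 0,"rz": 0},{"x": 0.1,"y": 0.05,"z": 1.5,"rx": 0,"ry": 0,"rz": 0},{"x": 0,"y": 0,"z": 1.5,"rx": 0,"ry": 0,"rz": 0},{"x": 0,"y": 0,"z": 1.5,"rx": 0,"ry": 0,"rz": 0},{"x": 0,"y": 0,"z": 1.3,"rx": 0,"ry": 0,"rz": 0},{"x": 0,"y": 0,"z": 1,"rx": 0,"ry": 0,"rz": 0},{"x": 0,"y": 0,"z": 0.7,"rx": 0,"ry": 0,"rz": 0},{"x": 0,"y": 0,"z": 0.3,"rx": 0,"ry": 0,"rz": 0},{"x": 0,"y": 0,"z": 0,"rx": 0,"ry": 0,"rz": 0},{"x": 0,"y": 0,"z": 0,"rx": 0,"ry": 0,"rz": 0}]'

```text
time_s: 12.9
tcp_pos: [0.5149, 0.0015, 0.0376]
ee_rot: [0.682, 0.731, 0.0, 0.0]
contact_force: [0.3, 0.0, -0.4]
width: 1.0
finger_force: 0.0
```

Emit:
arm_command --deltas '[{"x": 0,"y": 0,"z": 0,"rx": 0,"ry": 0,"rz": 0},{"x": 0,"y": 0,"z": 0,"rx": 0,"ry": 0,"rz": 0},{"x": 0,"y": 0,"z": 0,"rx": 0,"ry": 0,"rz": 0},{"x": 0,"y": 0,"z": 0,"rx": 0,"ry": 0,"rz": 0},{"x": 0,"y": 0,"z": 0,"rx": 0,"ry": 0,"rz": 0},{"x": 0,"y": 0,"z": 0,"rx": 0,"ry": 0,"rz": 0},{"x": 0,"y": 0,"z": 0,"rx": 0,"ry": 0,"rz": 0},{"x": 0,"y": 0,"z": 0,"rx": 0,"ry": 0,"rz": 0},{"x": 0,"y": 0,"z": 0,"rx": 0,"ry": 0,"rz": 0},{"x": 0,"y": 0,"z": 0,"rx": 0,"ry": 0,"rz": 0}]' --fingers 4 --force 80

```text
time_s: 14.15
tcp_pos: [0.5151, 0.0015, 0.0377]
ee_rot: [0.682, 0.731, 0.0, 0.0]
contact_force: [0.6, -0.2, 5.3]
width: 0.555
finger_force: 81.0
```

```bash
python3 -c "
from h import *
go(*rk(0,-.191),.037,94)
board()"
```

```text
t 14.15 p [0.5151 0.0015 0.0377] q [ 0.06  0.67 -0.25  2.21  0.53  0.31 -0.57] F [ 0.6 -0.2  5.3] w 0.555 ff 81.0
shift cm [ 0.   -0.03  0.07] rot deg [0.05 0.01 0.  ]
top 447 rect [0.5052 0.1649] [0.048 0.086] 0.2 rack-y range [-0.0691  0.0155] z [0.055 0.06  0.066]
scene 419 rect [0.5107 0.1117] [0.052 0.194] 1.7 rack-y range [-0.1737  0.0154] z [0.056 0.06  0.065]
```

Gripped at 81 N. Now I lift straight up.

Emit:
arm_command --deltas '[{"x": 0,"y": 0,"z": -0.4,"rx": 0,"ry": 0,"rz": 0},{"x": 0,"y": 0,"z": -0.8,"rx": 0,"ry": 0,"rz": 0},{"x": 0,"y": 0,"z": -1.2,"rx": 0,"ry": 0,"rz": 0},{"x": 0,"y": 0,"z": -1.4,"rx": 0,"ry": 0,"rz": 0},{"x": 0,"y": 0,"z": -1.4,"rx": 0,"ry": 0,"rz": 0},{"x": 0,"y": 0,"z": -1.4,"rx": 0,"ry": 0,"rz": 0},{"x": 0,"y": 0,"z": -1.2,"rx": 0,"ry": 0,"rz": 0},{"x": 0,"y": 0,"z": -0.4,"rx": 0,"ry": 0,"rz": 0},{"x": 0,"y": 0,"z": 0,"rx": 0,"ry": 0,"rz": 0},{"x": 0,"y": 0,"z": 0,"rx": 0,"ry": 0,"rz": 0}]'

```text
time_s: 15.5
tcp_pos: [0.5145, 0.0015, 0.1189]
ee_rot: [0.682, 0.731, -0.0, -0.0]
contact_force: [-0.2, -0.1, -0.1]
width: 0.554
finger_force: 82.3
```

```bash
cat >> h.py <<'E'
def plane(f=None,cm='scene',box=(120,280,120,330)):
    im,d=snap(cm,f);P=pts(cm,d);hsv=cv2.cvtColor(im,cv2.COLOR_RGB2HSV)
    m=(hsv[...,1]>70)&(hsv[...,0]>8)&(hsv[...,0]<30)&(hsv[...,2]>40)&(d>0)
    b=np.zeros(m.shape,np.uint8);b[box[0]:box[1],box[2]:box[3]]=m[box[0]:box[1],box[2]:box[3]]
    n,L,S,_=cv2.connectedComponentsWithStats(b);k=1+S[1:,4].argmax()
    q=P[L==k];c=np.median(q,0);q=q[np.abs(q-c).max(1)<.15]
    A=np.c_[q[:,:2]-c[:2],np.ones(len(q))];r=np.linalg.lstsq(A,q[:,2],rcond=None)[0]
    rect=cv2.minAreaRect(q[:,:2].astype(np.float32))
    print(cm,len(q),'z',r[2].round(4),'slope x,y',r[:2].round(3),rect,'y range',np.percentile(q[:,1],[1,99]).round(3))
E
python3 -c "
from h import *
go(*rk(0,-.191),.037,94)
plane('a4.png')"
```

```text
t 15.5 p [0.5145 0.0015 0.1189] q [ 0.17  0.54 -0.39  2.16  0.42  0.51 -0.48] F [-0.2 -0.1 -0.1] w 0.554 ff 82.3
shift cm [-0.    0.04  8.19] rot deg [-0.04  0.    0.01]
scene 410 z 0.1381 slope x,y [-0.176 -0.049] ((0.5034517049789429, 0.09655861556529999), (0.22081659734249115, 0.0702594742178917), 81.6156997680664) y range [0.001 0.204]
```

View pics/a4.png

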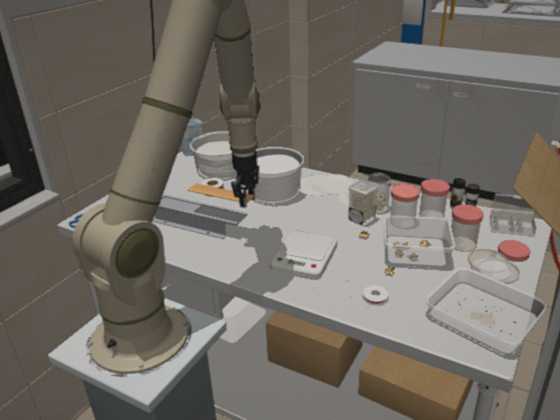

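The board is held flat and clear of the rack; the bystanders haven't moved. I carry it over the scale.

```bash
python3 -c "
from h import *
go(.5286,-.2979,.119,94)"
```

```text
t 15.55 p [0.5145 0.0015 0.1188] q [ 0.17  0.55 -0.39  2.16  0.42  0.51 -0.48] F [-0.2  0.2 -0.1] w 0.552 ff 82.3
shift cm [-2.997e+01 -6.900e-01 -2.000e-02] rot deg [-0.05 -0.    0.01]
```

Emit:
arm_command --deltas '[{"x": -1.5,"y": 0,"z": 0,"rx": 0,"ry": 0,"rz": 0},{"x": -3,"y": 0,"z": 0,"rx": 0,"ry": 0,"rz": 0},{"x": -3.5,"y": 0,"z": 0,"rx": 0,"ry": 0,"rz": 0},{"x": -4,"y": -0.2,"z": 0,"rx": 0,"ry": 0,"rz": 0},{"x": -4,"y": -0.2,"z": 0,"rx": 0,"ry": 0,"rz": 0},{"x": -4,"y": -0.2,"z": 0,"rx": 0,"ry": 0,"rz": 0},{"x": -4,"y": -0.1,"z": 0,"rx": 0,"ry": 0,"rz": 0},{"x": -3,"y": 0,"z": 0,"rx": 0,"ry": 0,"rz": 0},{"x": -2,"y": 0,"z": 0,"rx": 0,"ry": 0,"rz": 0},{"x": -1,"y": 0,"z": 0,"rx": 0,"ry": 0,"rz": 0}]'

```text
time_s: 16.8
tcp_pos: [0.5283, -0.2995, 0.1189]
ee_rot: [0.682, 0.731, -0.0, -0.0]
contact_force: [0.4, 0.6, -0.9]
width: 0.559
finger_force: 82.3
```

Emit:
arm_command --deltas '[{"x": 0,"y": 0,"z": 0.5,"rx": 0,"ry": 0,"rz": -1.6},{"x": 0,"y": 0,"z": 1,"rx": 0,"ry": 0,"rz": -1.6},{"x": 0,"y": 0,"z": 1,"rx": 0,"ry": 0,"rz": -1.6},{"x": 0,"y": 0,"z": 1,"rx": 0,"ry": 0,"rz": 0},{"x": 0,"y": 0,"z": 1,"rx": 0,"ry": 0,"rz": 0},{"x": 0,"y": 0,"z": 0.8,"rx": 0,"ry": 0,"rz": 0},{"x": 0,"y": 0,"z": 0.5,"rx": 0,"ry": 0,"rz": 0},{"x": 0,"y": 0,"z": 0.2,"rx": 0,"ry": 0,"rz": 0},{"x": 0,"y": 0,"z": 0,"rx": 0,"ry": 0,"rz": 0},{"x": 0,"y": 0,"z": 0,"rx": 0,"ry": 0,"rz": 0}]'

```text
time_s: 18.05
tcp_pos: [0.5289, -0.2983, 0.0595]
ee_rot: [0.651, 0.759, 0.0, 0.0]
contact_force: [0.7, -0.6, -0.7]
width: 0.555
finger_force: 82.3
```

```bash
python3 -c "
from h import *
go(.5286,-.2979,.0115,98.8)
b=(170,300,240,360)
plane('a5.png','scene',b);plane('a5t.png','top',b)
a=cv2.imread('pics/a5.png')[190:290,230:360];c=cv2.imread('pics/a5t.png')[170:270,250:380]
cv2.imwrite('pics/a5c.png',np.vstack([cv2.resize(i,None,fx=2.9,fy=2.9,interpolation=cv2.INTER_CUBIC) for i in(a,c)]))"
```

```text
t 18.05 p [ 0.5289 -0.2983  0.0595] q [ 0.69  0.72 -0.4   1.98  0.52  0.54  0.07] F [ 0.7 -0.6 -0.7] w 0.555 ff 82.3
shift cm [ 0.05 -0.02  4.8 ] rot deg [0.02 0.02 0.  ]
scene 565 z 0.0792 slope x,y [-0.127 -0.045] ((0.5096707344055176, -0.19824188947677612), (0.20914390683174133, 0.07913088798522949), 87.53518676757812) y range [-0.3   -0.097]
top 1043 z 0.0781 slope x,y [-0.175 -0.042] ((0.5153207778930664, -0.1907961219549179), (0.05779905617237091, 0.1967078298330307), 6.963631629943848) y range [-0.282 -0.095]
```

View pics/a5c.png

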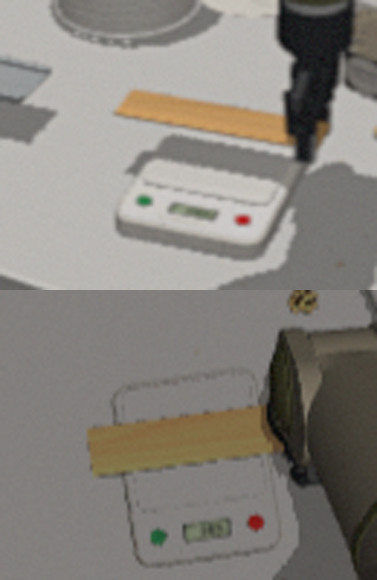

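The board is over the scale, but both depth views hint at a slight roll and droop. I check robustly, using interior pixels only.

```bash
cat >> h.py <<'E'
def tilt(cm,box=(170,300,240,360),hd=98.8,er=1):
    im,d=snap(cm);P=pts(cm,d);hsv=cv2.cvtColor(im,cv2.COLOR_RGB2HSV)
    m=(hsv[...,1]>70)&(hsv[...,0]>8)&(hsv[...,0]<30)&(hsv[...,2]>40)&(d>0)
    b=np.zeros(m.shape,np.uint8);b[box[0]:box[1],box[2]:box[3]]=m[box[0]:box[1],box[2]:box[3]]
    n,L,S,_=cv2.connectedComponentsWithStats(b);k=1+S[1:,4].argmax()
    K=cv2.erode((L==k).astype(np.uint8),np.ones((3,3)),iterations=er)>0
    q=P[K];h=np.radians(hd);U=np.array([[np.cos(h),np.sin(h)],[np.sin(h),-np.cos(h)]])
    s=q[:,:2]@U.T;o=np.median(s,0);A=np.c_[s-o,np.ones(len(q))];w=np.ones(len(q))
    for _ in range(10):
        r=np.linalg.lstsq(A*w[:,None],q[:,2]*w,rcond=None)[0];e=np.abs(q[:,2]-A@r);w=1/np.sqrt(1+(e/.002)**2)
    print(cm,len(q),'centre',np.median(q,0).round(4),'deg along board',np.degrees(np.arctan(r[0])).round(2),'across',np.degrees(np.arctan(r[1])).round(2),'res',np.median(e).round(4),'z at c',r[2].round(4))
E
python3 -c "
from h import *
for er in(1,3): tilt('top',er=er)
tilt('scene')"
```

```text
top 843 centre [ 0.5109 -0.1869  0.0783] deg along board -0.69 across -0.76 res 0.0019 z at c 0.0783
top 433 centre [ 0.5129 -0.187   0.078 ] deg along board -0.01 across -1.82 res 0.0019 z at c 0.078
scene 410 centre [ 0.5119 -0.1903  0.0786] deg along board -0.45 across -1.88 res 0.0013 z at c 0.0785
```

With interior pixels only, the board is level within about 2° and on target: left end at y ≈ −0.095, axis x ≈ 0.512. I lower most of the way, then creep.

Emit:
arm_command --deltas '[{"x": 0,"y": 0,"z": 0.6,"rx": 0,"ry": 0,"rz": 0},{"x": 0,"y": 0,"z": 0.8,"rx": 0,"ry": 0,"rz": 0},{"x": 0,"y": 0,"z": 0.8,"rx": 0,"ry": 0,"rz": 0},{"x": 0,"y": 0,"z": 0.8,"rx": 0,"ry": 0,"rz": 0},{"x": 0,"y": 0,"z": 0.5,"rx": 0,"ry": 0,"rz": 0},{"x": 0,"y": 0,"z": 0.4,"rx": 0,"ry": 0,"rz": 0},{"x": 0,"y": 0,"z": 0.2,"rx": 0,"ry": 0,"rz": 0},{"x": 0,"y": 0,"z": 0.1,"rx": 0,"ry": 0,"rz": 0},{"x": 0,"y": 0,"z": 0,"rx": 0,"ry": 0,"rz": 0},{"x": 0,"y": 0,"z": 0,"rx": 0,"ry": 0,"rz": 0}]'

```text
time_s: 19.55
tcp_pos: [0.5288, -0.2983, 0.0174]
ee_rot: [0.651, 0.759, 0.0, 0.0]
contact_force: [-1.0, -0.3, -1.0]
width: 0.552
finger_force: 82.3
```

```bash
python3 -c "
from h import *
go(.5286,-.2979,.0115,98.8);print(np.round(telemetry.get_obs()['wrist_torque'],2))
tilt('top');tilt('scene')"
```

```text
t 19.55 p [ 0.5288 -0.2983  0.0174] q [ 0.65  0.78 -0.35  2.    0.57  0.47  0.03] F [-1.  -0.3 -1. ] w 0.552 ff 82.3
shift cm [ 0.04 -0.02  0.59] rot deg [0.01 0.01 0.  ]
[-0.04  0.    0.  ]
top 769 centre [ 0.5114 -0.189   0.0362] deg along board -0.77 across -0.54 res 0.002 z at c 0.0361
scene 429 centre [ 0.5114 -0.1903  0.0367] deg along board -0.47 across -2.79 res 0.0015 z at c 0.0366
```

Emit:
arm_command --deltas '[{"x": 0,"y": 0,"z": 0.1,"rx": 0,"ry": 0,"rz": 0},{"x": 0,"y": 0,"z": 0.1,"rx": 0,"ry": 0,"rz": 0},{"x": 0,"y": 0,"z": 0.1,"rx": 0,"ry": 0,"rz": 0},{"x": 0,"y": 0,"z": 0.05,"rx": 0,"ry": 0,"rz": 0},{"x": 0,"y": 0,"z": 0.05,"rx": 0,"ry": 0,"rz": 0},{"x": 0,"y": 0,"z": 0,"rx": 0,"ry": 0,"rz": 0},{"x": 0,"y": 0,"z": 0,"rx": 0,"ry": 0,"rz": 0},{"x": 0,"y": 0,"z": 0,"rx": 0,"ry": 0,"rz": 0},{"x": 0,"y": 0,"z": 0,"rx": 0,"ry": 0,"rz": 0},{"x": 0,"y": 0,"z": 0,"rx": 0,"ry": 0,"rz": 0}]'

```text
time_s: 20.9
tcp_pos: [0.5287, -0.2982, 0.0133]
ee_rot: [0.651, 0.759, -0.0, -0.0]
contact_force: [0.4, 0.7, -0.1]
width: 0.554
finger_force: 82.3
```

```bash
python3 -c "
from h import *
go(.5286,-.2979,.0115,98.8);print(np.round(telemetry.get_obs()['wrist_torque'],2))
tilt('top');tilt('scene')"
```

```text
t 20.9 p [ 0.5287 -0.2982  0.0133] q [ 0.65  0.78 -0.35  2.    0.57  0.46  0.03] F [ 0.4  0.7 -0.1] w 0.554 ff 82.3
shift cm [ 0.04 -0.01  0.18] rot deg [-0.01  0.    0.01]
[-0.03 -0.05 -0.02]
top 784 centre [ 0.5119 -0.1866  0.0326] deg along board -0.26 across -0.97 res 0.002 z at c 0.0326
scene 390 centre [ 0.5118 -0.1936  0.0328] deg along board -0.61 across -3.18 res 0.0014 z at c 0.033
```

Emit:
arm_command --deltas '[{"x": 0,"y": 0,"z": 0.05,"rx": 0,"ry": 0,"rz": 0},{"x": 0,"y": 0,"z": 0.05,"rx": 0,"ry": 0,"rz": 0},{"x": 0,"y": 0,"z": 0.05,"rx": 0,"ry": 0,"rz": 0},{"x": 0,"y": 0,"z": 0,"rx": 0,"ry": 0,"rz": 0},{"x": 0,"y": 0,"z": 0,"rx": 0,"ry": 0,"rz": 0},{"x": 0,"y": 0,"z": 0,"rx": 0,"ry": 0,"rz": 0},{"x": 0,"y": 0,"z": 0,"rx": 0,"ry": 0,"rz": 0},{"x": 0,"y": 0,"z": 0,"rx": 0,"ry": 0,"rz": 0},{"x": 0,"y": 0,"z": 0,"rx": 0,"ry": 0,"rz": 0},{"x": 0,"y": 0,"z": 0,"rx": 0,"ry": 0,"rz": 0}]'

```text
time_s: 22.25
tcp_pos: [0.5288, -0.2983, 0.0118]
ee_rot: [0.651, 0.759, -0.0, 0.0]
contact_force: [-1.1, -0.7, 2.6]
width: 0.557
finger_force: 82.5
```

```bash
python3 -c "
from h import *
go(.5286,-.2979,.0115,98.8);print(np.round(telemetry.get_obs()['wrist_torque'],2))"
```

```text
t 22.25 p [ 0.5288 -0.2983  0.0118] q [ 0.65  0.78 -0.35  2.    0.57  0.45  0.02] F [-1.1 -0.7  2.6] w 0.557 ff 82.5
shift cm [ 0.04 -0.02  0.03] rot deg [0.   0.   0.01]
[0.05 0.04 0.04]
```

Contact felt (2.6 N) at exactly the expected height. I ease the grip and open.

Emit:
arm_command --deltas '[{"x": 0,"y": 0,"z": 0,"rx": 0,"ry": 0,"rz": 0},{"x": 0,"y": 0,"z": 0,"rx": 0,"ry": 0,"rz": 0},{"x": 0,"y": 0,"z": 0,"rx": 0,"ry": 0,"rz": 0},{"x": 0,"y": 0,"z": 0,"rx": 0,"ry": 0,"rz": 0},{"x": 0,"y": 0,"z": 0,"rx": 0,"ry": 0,"rz": 0},{"x": 0,"y": 0,"z": 0,"rx": 0,"ry": 0,"rz": 0},{"x": 0,"y": 0,"z": 0,"rx": 0,"ry": 0,"rz": 0},{"x": 0,"y": 0,"z": 0,"rx": 0,"ry": 0,"rz": 0},{"x": 0,"y": 0,"z": 0,"rx": 0,"ry": 0,"rz": 0},{"x": 0,"y": 0,"z": 0,"rx": 0,"ry": 0,"rz": 0}]' --fingers 7.5 --force 20

```text
time_s: 23.5
tcp_pos: [0.5287, -0.2982, 0.0117]
ee_rot: [0.651, 0.759, -0.0, -0.0]
contact_force: [0.1, 0.2, 0.2]
width: 0.872
finger_force: 0.0
```

Emit:
arm_command --deltas '[{"x": 0,"y": 0,"z": -0.4,"rx": 0,"ry": 0,"rz": 0},{"x": 0,"y": 0,"z": -1,"rx": 0,"ry": 0,"rz": 0},{"x": 0,"y": 0,"z": -1.5,"rx": 0,"ry": 0,"rz": 0},{"x": 0,"y": 0,"z": -2,"rx": 0,"ry": 0,"rz": 0},{"x": 0,"y": 0,"z": -3,"rx": 0,"ry": 0,"rz": 0},{"x": -1,"y": 0,"z": -4,"rx": 0,"ry": 0,"rz": 0},{"x": -4,"y": 0,"z": -2,"rx": 0,"ry": 0,"rz": 0},{"x": -5,"y": 0,"z": 0,"rx": 0,"ry": 0,"rz": 0},{"x": -5,"y": 0,"z": 0,"rx": 0,"ry": 0,"rz": 0},{"x": -5,"y": 0,"z": 0,"rx": 0,"ry": 0,"rz": 0}]'

```text
time_s: 24.75
tcp_pos: [0.5593, -0.4976, 0.1524]
ee_rot: [0.651, 0.759, 0.0, 0.001]
contact_force: [0.2, -0.6, 0.3]
width: 0.881
finger_force: 0.0
```

```bash
python3 -c "
from h import *
st()
b=(170,300,240,360)
board(.033,{'top':b,'scene':b},'f.png')
tilt('top');tilt('scene')
a=cv2.imread('pics/scenef.png')[140:320,200:420];c=cv2.imread('pics/topf.png')[130:270,250:420]
cv2.imwrite('pics/fc.png',np.vstack([cv2.resize(i,(510,int(510*i.shape[0]/i.shape[1]))) for i in(a,c)])[:800])
print(cv2.imread('pics/fc.png').shape)
# target comparison
im,d=snap('top')
for n,z in dict(gift_box=0,roll=0,spool=0,scale_pan=.029).items():
    for q in spotter.pinpoint(n,'top')[:1]: print(n,ray('top',q['xy'][0]*560,q['xy'][1]*420,z).round(3))
"
python3 -c "
import cv2;a=cv2.imread('pics/fc.png');s=min(1,590/a.shape[0]);cv2.imwrite('pics/fc.png',cv2.resize(a,None,fx=s,fy=s))"
```

```text
{'time_s': 24.75, 'joint_positions': [0.941, 0.752, -0.501, 1.582, 0.426, 0.917, 0.446], 'tcp_pos': [0.559, -0.498, 0.152], 'ee_rot': [0.651, 0.759, 0.0, 0.001], 'contact_force': [0.212, -0.637, 0.338], 'width': 0.881, 'finger_force': 0.0}
top 1123 rect [ 0.5143 -0.2018] [0.049 0.218] 7.5 rack-y range [-0.5015 -0.2859] z [0.027 0.032 0.037]
scene 701 rect [ 0.5135 -0.2048] [0.054 0.219] 7.5 rack-y range [-0.5053 -0.2883] z [0.029 0.032 0.036]
top 895 centre [ 0.5151 -0.2051  0.0321] deg along board 0.21 across -0.28 res 0.002 z at c 0.0321
scene 502 centre [ 0.5147 -0.207   0.0325] deg along board 0.17 across -2.56 res 0.0013 z at c 0.0324
(800, 510, 3)
gift_box [ 0.763 -0.273  0.   ]
roll [0.708 0.302 0.   ]
spool [ 0.41  -0.463  0.   ]
scale_pan [ 0.515 -0.203  0.029]
```

View pics/fc.png

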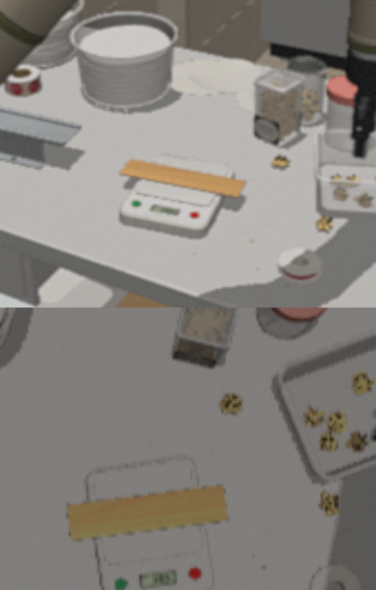

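The board lies flat across the plate: centre (0.514, −0.203) against the pan at (0.514, −0.203), within about 1° of square, with even overhang on both sides. The bystanders are where they were, and the gripper is clear.

```bash
python3 -c "
from h import *
print(job_done())"
```

```text
the job is handed in; nothing more can be done
None
```

I slid the board out about 40 mm, gripped it, and laid it flat on the scale's plate, centred to about 1 mm and within about 1° of square. The cookie box, label roll and ribbon spool showed no visible shift, and I handed the job in at about 25 s.

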